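# Slide the garlic keeper along the spice stand

## Task

Swing the grinder's crank well clear of the stand's upper step, so that its knob points along the stand or towards the robot. Then push the lidded garlic keeper from the broad deck onto the narrow upper step and along it, past the grinder without touching it, until it stands with its whole foot on the step close beside the nearest brown bottle, less than a finger's width (15 mm) away. Keep the lid on, and do not shove or knock over the bottles on the stand.

Things in the scene. Friction and masses are not known exactly. Their poses are not given: they have to be found in the camera images.
- stand: Fixed wooden two-tier stand. Origin on the table under the middle of the upper step; x away from the lower step, y along the step to the deck. Upper step: x -48 to 48, y -250 to 250, top 75 mm above the table, no lips. For y 100 to 250 it widens, flush, to a deck (x -100 to 75). Lower step: x -160 to -48, y -250 to 95, top at 30 mm.
- keeper: White ceramic garlic keeper with a blue band, round, 85 mm high without the lid: foot 80 mm across, belly 104 mm across from 20 to 70 mm up, rim 99 mm; too wide to grasp. Starts on the deck. Origin at the centre of its underside, z up. 0.35 to 0.7 kg.
- lid: Loose white ceramic lid on the keeper, 99 mm across, with a small blue knob; its plug reaches 7 mm into the mouth. Origin at the centre of its rim plane, 85 mm above the keeper's origin when seated; the knob's top is 22 mm above that.
- grinder: Small steel hand grinder, fixed on the lower step, 58 mm across, body 85 mm high, 130 mm with its crank knob. Origin at the centre of its underside, on the upright crank axle; its axes are parallel to the stand's.
- crank (a joint): Crank angle, rad: 0 along the stand's +x, square across the upper step; positive towards the deck, negative towards the bottles; range -2.4 to 2.4. Stays where it is left. The arm is a flat bar 14 mm wide, 5 mm thick, its underside 95 mm above the grinder's origin.
- crank_knob (a point): Middle of the upright dark wooden knob on the crank's end, 20 mm across, 30 mm high, its middle 115 mm above the grinder's origin and 90 mm from the axle.
- bottle_a: Brown glass spice bottle with black flip cap, 46 mm across, 84 mm high, standing on the upper step: the one nearest the deck, beside which the keeper goes. Origin at the centre of its underside.
- bottle_b: The same kind of bottle, at the far end of the upper step.
- bottle_c: The same kind of bottle, on the lower step.
Things that resemble listed ones, but are neither listed nor needed, are in the scene too. Leave any purple or turquoise look-alike of the keeper alone.

How it is judged:
On the way, in this order (a step that is already met when the one before it is completed fails the run):
1. the crank is swung clear of the upper step while the keeper is still on the deck (x of crank_knob in the frame of stand below -0.08 m and y of keeper in the frame of stand above 0.1 m), for 0.2 s.
2. the keeper stands wholly on the narrow step, close beside the nearest bottle (x of keeper in the frame of stand between -0.011 and 0.011 m and z of keeper in the frame of stand between 0.071 and 0.079 m and angle between keeper's own z axis and vertical below 0.06 rad and horizontal distance between keeper and bottle_a below 0.091 m), for 0.2 s.
At the end, for the whole second after the job is handed in: The keeper stands upright and still on the upper step, its foot centred across the step to within 11 mm (at most about 3 mm over an edge), less than 16 mm from the nearest bottle, the lid seated, and the crank knob clear: at least 80 mm from the step's centre line, on the robot's side (all of step 2 and horizontal distance between lid and keeper below 0.008 m and z of lid in the frame of keeper between 0.081 and 0.089 m and x of crank_knob in the frame of stand below -0.08 m and linear speed of keeper below 0.02 m/s); the robot touches nothing.
It fails at once if the keeper touches the grinder or its crank (contact force between keeper and grinder above 0.5 N).
It fails at once if the lid comes off or shifts (horizontal distance between lid and keeper above 0.012 m or distance between lid and keeper above 0.095 m).
It fails at once if the keeper tips (angle between keeper's own z axis and vertical above 0.35 rad).
It fails at once if a bottle on the stand is shoved more than 15 mm or tipped (distance of any of bottle_a, bottle_b, bottle_c from where it was at the start of the episode above 0.015 m or angle between any of bottle_a, bottle_b, bottle_c's own z axis and vertical above 0.4 rad).
It also fails if it takes over 70 s, if anything falls off the work surface, if the arm or the gripper's body presses on something with over 40 N, if the wrist force passes 120 N, or if a joint passes its speed limit or range.

## Robot

A 6-joint arm with a two-finger parallel gripper is mounted at the origin on the work surface. World frame = base frame: x ahead of the robot, y to its left, z up, the work surface at z = 0. Lengths are in m, angles in rad, forces in N, time in s.
With the tool pointing down it reaches from about 0.325 to 0.9 m from the base axis. Payload 6.1 kg.
Tool frame: the origin (TCP) lies at the very end of the fingers, on their centre line; the grasp point (between the pads) lies 19 mm behind it; z points along the fingers, y is the direction in which the jaws open and shut (so a half turn about z gives the same grasp; the last joint's range is limited). The gripper opens to 85 mm and grips with 20 to 120 N. Pads are 22 mm wide; open, the fingers measure 114 mm over their backs; the gripper's body (76 mm by 85 mm) begins 54 mm behind the grasp point. The pads swing forward as they close: fully open they stand 13 mm farther back than shut.
Start: joints at [1.076, 0.22, 1.526, -0, 1.395, -0.126], TCP at [0.225, 0.583, 0.231] pointing down, gripper open.
Joint ranges: [-2.98, 2.98], [-0.91, 2.08], [0.09, 2.57], [-1.24, 4.39], [0.2, 2.65], [-2.68, 2.68]. Speed limits (rad/s): [2.57, 2.57, 3.01, 3.14, 3.14, 3.14].

## Interface

Orientations are given as a 3x3 rotation matrix whose columns are the frame's x, y, z axes.
In Python, from bench import robot gives the robot as it stands.
- The arm moves only by the tool servo_tool, never from a script. Its argument "moves" is a list of rows, each an object with "hand": the opening, from 0 (shut) to 1 (fully open); "dp": the shift along the tool's x, y, z in m, a list of three; "dr": the turn, a rotation vector about the tool's x, y, z in rad, a list of three. A call has exactly 5 rows; each row shifts and turns the commanded pose from where the row before left it, along the tool's axes as they then stand; what a row does not reach is not made up. A row lasts 1/10 s, in which the tool goes at most 50 mm and 8.59 degrees, less where a joint would pass 70% of its speed; a pose out of reach is approached as far as the arm can. A call with a gripper value outside its range is refused whole. The fingers move at their own pace and stop on an object; the grip force is fixed at half the most. Time passes only in rows, so rows that do not move let the fingers close, or fill a call up. It gives the time, the measured TCP pose, the force and the opening at its end, in the units of the state.
- robot.get_state(): the state, without advancing time (a new reading comes with each control period).
- robot.read_camera(name): name is "scene" or "top" or "wrist"; returns a dict with "image" (480x640x3 uint8, red, green, blue), "fx", "fy", "cx", "cy" (pixels), "eye" and "rotation" of the camera in the world. Camera axes: x right, y down, z forward; pixel columns grow to the right and rows downward; lengths in m; the calibration is good to about 2 mm. A picture is of the moment at which its call begins. There is no depth.
- robot.sign_off(): hands the job in, once; it reports no verdict.
The state is a dict: "time": time; "joint_positions": joint angles; "qd": joint speeds; "joint_torque": joint torques, N m; "ee_pos": TCP position; "tool_rot": TCP orientation; "wrist_force": force on the tool from outside, world axes, zero at the start; "torque": the same for the moment, N m; "grip_width": finger opening in m.
Only numpy, scipy, OpenCV 4.12 (cv2) and the standard library are available. Lean on these libraries where they do the work, as an engineer would, in place of code of your own. Each camera call takes 0.05 s, during which the arm holds its last target. There are 200 camera calls.

## Working session

There is one attempt and no reset: what is moved stays moved. The work goes in short steps, Python scripts to look and compute and a tool call to move; the robot and the scene stay as the last step left them, time stands still between calls to the robot, and variables do not carry over. Pictures are saved under pics/ and viewed, about 8 in all and at most 12, crops included, and the job is handed in when it is done.

Besides the shell and the picture viewer there is one more tool, called after ">>>" as a command line: name --argument value ..., lists and objects as JSON in quotes. servo_tool: Moves the arm, as the interface text tells. Its arguments: {"type":"object","properties":{"moves":{"type":"array"}},"required":["moves"]}

```bash
mkdir -p pics; cat > h.py <<'E'
import numpy as np, cv2
from bench import robot
def cam(n,save=None):
    c=robot.read_camera(n)
    if save: cv2.imwrite('pics/'+save,cv2.cvtColor(c['image'],cv2.COLOR_RGB2BGR))
    return c
def ray(c,u,v):
    d=np.array([(u-c['cx'])/c['fx'],(v-c['cy'])/c['fy'],1.]); return np.array(c['eye']),np.array(c['rotation'])@d
def plane(c,u,v,z):
    e,d=ray(c,u,v); return e+d*(z-e[2])/d[2]
def proj(c,p):
    q=np.array(c['rotation']).T@(np.array(p)-np.array(c['eye'])); return q[0]/q[2]*c['fx']+c['cx'],q[1]/q[2]*c['fy']+c['cy']
E
python3 - <<'E'
from h import *
for n in('scene','top'):
    c=cam(n,n+'1.png'); print(n,c['fx'],c['eye'],np.round(c['rotation'],3).tolist())
s=robot.get_state(); print(s['time'],s['ee_pos'],np.round(s['tool_rot'],3).tolist())
E
```

```text
scene 451.8629593766157 [0.73958549 0.40752596 0.7068043 ] [[-0.865, 0.382, -0.326], [0.502, 0.677, -0.537], [0.016, -0.628, -0.778]]
top 619.9546987527394 [3.26810121e-01 6.83001636e-04 1.16595023e+00] [[-0.021, -0.988, 0.152], [-0.999, 0.025, 0.026], [-0.029, -0.151, -0.988]]
0.1 [0.22505343 0.58249432 0.23029119] [[-0.933, 0.361, -0.001], [0.361, 0.933, -0.002], [0.0, -0.002, -1.0]]
```

View pics/scene1.png

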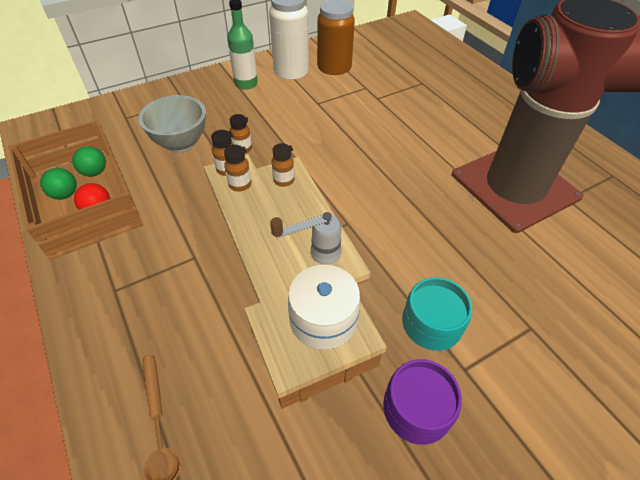

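View pics/top1.png

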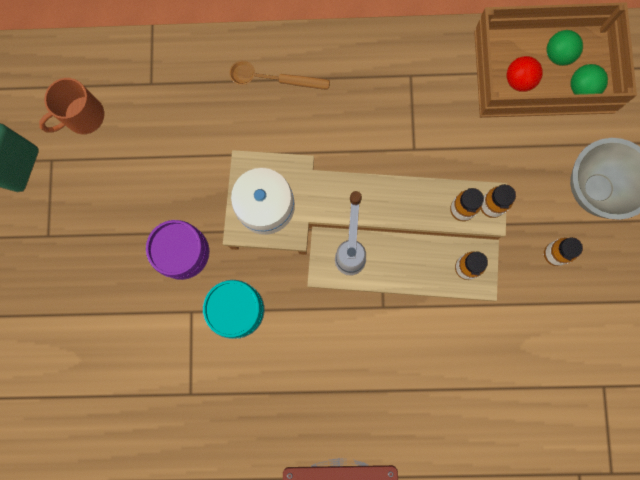

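The pictures show: keeper with white lid and blue knob at top (262,198), scene (323,300). Look-alikes are the purple bowl (178,250) and the turquoise one (233,309). The grinder axle is at top (351,253) with its crank knob at (355,198). The bottle caps are at (469,199) for bottle_a, (503,194) for bottle_b and (475,263) for bottle_c. The bottle at (570,248) stands off the stand on the table.

```bash
python3 - <<'E'
import cv2
im=cv2.imread('pics/top1.png')[140:310,215:525]
cv2.imwrite('pics/crop1.png',cv2.resize(im,(775,425),interpolation=cv2.INTER_CUBIC))
E
```

```text
(no output)
```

View pics/crop1.png

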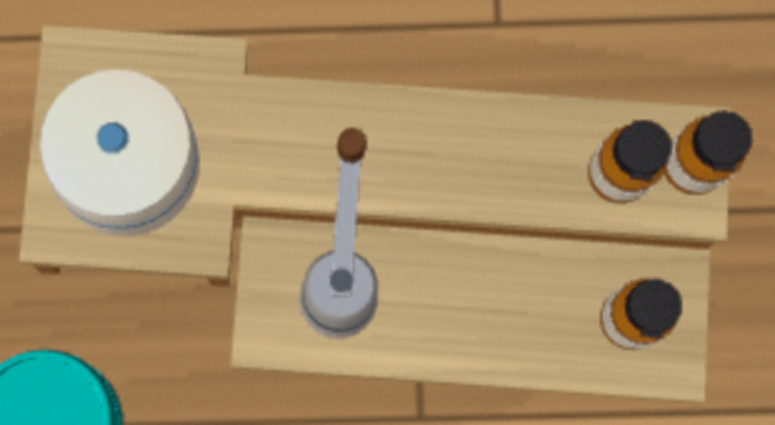

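```bash
cat > m1.py <<'E'
from h import *
c=cam('top'); 
P=[((42,26),(75,250),.075),((246,40),(75,100),.075),((20,262),(-100,250),.075),((228,278),(-100,100),.075),((730,107),(48,-250),.075),((726,240),(-48,-250),.075),((232,367),(-160,95),.03),((705,402),(-160,-250),.03)]
f=lambda p:(p[0]/2.5+215-.3,p[1]/2.5+140-.3)
W=np.array([plane(c,*f(a),z)[:2] for a,b,z in P]); S=np.array([b for a,b,z in P])/1000
wm,sm=W.mean(0),S.mean(0); U,_,V=np.linalg.svd((S-sm).T@(W-wm)); R=(U@V).T; t=wm-R@sm
print('yaw',np.arctan2(R[1,0],R[0,0]),'t',t); print(np.round((W-(S@R.T+t))*1000,1).tolist())
np.savez('stand.npz',R=R,t=t)
w2s=lambda p:R.T@(np.array(p)[:2]-t)
im=c['image'];hsv=cv2.cvtColor(im,cv2.COLOR_RGB2HSV)
def rep(n,px,z):
    p=plane(c,*px,z); print(n,np.round(px,1),'W',np.round(p,4),'S',np.round(w2s(p)*1000,1))
def blob(m,box):
    k=np.zeros(m.shape,np.uint8);x0,y0,x1,y1=box;k[y0:y1,x0:x1]=m[y0:y1,x0:x1]
    n,_,st,ce=cv2.connectedComponentsWithStats(k);i=1+np.argmax(st[1:,4]);return ce[i],st[i]
blue=cv2.inRange(hsv,(95,100,60),(125,255,255)); black=(hsv[...,2]<60).astype(np.uint8)
b,s=blob(blue,(240,180,285,210)); rep('lid knob',b,.075+.107)
for n,bx,z in(('a',(455,180,485,215),.075),('b',(486,180,520,215),.075),('c',(455,250,490,280),.03)):
    b,s=blob(black,bx); print(s); rep(n,b,z+.083)
b,s=blob(cv2.inRange(hsv,(0,80,20),(15,255,120)),(345,188,365,212));print(s);rep('crankknob',b,.03+.125)
rep('axle',f((341,280)),.03+.1)
E
python3 m1.py
```

```text
yaw -0.09599960829112675 t [ 0.57401206 -0.0593913 ]
[[0.6, 0.4], [-0.0, 0.5], [0.3, -0.6], [-0.6, -0.0], [0.5, 0.2], [-0.4, 0.2], [-0.0, -0.6], [-0.3, -0.1]]
lid knob [259.4 194.5] W [0.5629 0.119  0.182 ] S [-28.2 176.6]
[460 189  23  23 383]
a [471.4 199.5] W [ 0.5505 -0.2291  0.158 ] S [  -7.1 -171.1]
[492 185  23  23 395]
b [503.2 195.9] W [ 0.5551 -0.2816  0.158 ] S [   2.5 -223. ]
[465 252  22  23 358]
c [475.7 262.5] W [ 0.4508 -0.2403  0.113 ] S [-105.3 -191.9]
[350 191  11  13 114]
crankknob [355.1 197.5] W [ 0.5598 -0.0376  0.155 ] S [-16.2  20.4]
axle [351.1 251.7] W [ 0.4723 -0.029   0.13  ] S [-104.2   20.5]
```

Stand corners fit to 0.6 mm, so the frame is sound. In the stand frame (mm) the keeper is at (-28,177), bottle_a at (-7,-171), the axle at (-104,20), and the crank angle is about 0. I'll turn the tool so its x is stand +y and its y is stand +x, then swing the crank to the negative side.

>>> servo_tool --moves '[{"hand": 0, "dp": [0, 0, 0], "dr": [0, 0, 0.13]}, {"hand": 0, "dp": [0, 0, 0], "dr": [0, 0, 0.13]}, {"hand": 0, "dp": [0, 0, 0], "dr": [0, 0, 0.13]}, {"hand": 0, "dp": [0, 0, 0], "dr": [0, 0, 0.13]}, {"hand": 0, "dp": [0, 0, 0], "dr": [0, 0, 0.13]}]'

```text
time: 0.65
ee_pos: [0.2252, 0.5827, 0.2308]
tool_rot: [[-0.52, 0.854, -0.0], [0.854, 0.52, -0.001], [-0.0, -0.001, -1.0]]
wrist_force: [-0.2, 0.1, 0.1]
grip_width: 0.0126
```

>>> servo_tool --moves '[{"hand": 0, "dp": [0, 0, 0], "dr": [0, 0, 0.13]}, {"hand": 0, "dp": [0, 0, 0], "dr": [0, 0, 0.13]}, {"hand": 0, "dp": [0, 0, 0], "dr": [0, 0, 0.13]}, {"hand": 0, "dp": [0, 0, 0], "dr": [0, 0, 0.13]}, {"hand": 0, "dp": [0, 0, 0], "dr": [0, 0, 0.13]}]'

```text
time: 1.15
ee_pos: [0.2252, 0.5828, 0.2308]
tool_rot: [[0.103, 0.995, -0.0], [0.995, -0.103, -0.001], [-0.001, -0.0, -1.0]]
wrist_force: [-0.0, -0.5, 0.2]
grip_width: -0.0006
```

```bash
cat > st.py <<'E'
from h import *
import sys
d=np.load('stand.npz');R,t=d['R'],d['t'];s=robot.get_state();T=np.array(s['tool_rot'])
p=R.T@(np.array(s['ee_pos'])[:2]-t);print('t',s['time'],'stand mm',np.round(p*1000,1),'z',round(s['ee_pos'][2]*1000,1),'F',np.round(s['wrist_force'],1),'grip',round(s['grip_width']*1000,1))
print('tool axes in stand',np.round(np.c_[np.r_[R.T@T[:2,:],T[2:]]],3).tolist())
if len(sys.argv)>2:
    g=np.array([float(a) for a in sys.argv[1:4]]); v=np.r_[R@(g[:2]/1000)+t,g[2]/1000]-s['ee_pos']; print('dp tool mm',np.round(T.T@v*1000,1))
E
python3 st.py -49 54 231
```

```text
t 1.15 stand mm [-408.8  605.8] z 230.8 F [-0.  -0.5  0.2] grip -0.6
tool axes in stand [[0.007, 1.0, -0.0], [1.0, -0.007, -0.001], [-0.001, -0.0, -1.0]]
dp tool mm [-5.491e+02  3.638e+02  1.000e-01]
```

>>> servo_tool --moves '[{"hand": 0, "dp": [-0.0366, 0.0243, 0], "dr": [0, 0, 0]}, {"hand": 0, "dp": [-0.0366, 0.0243, 0], "dr": [0, 0, 0]}, {"hand": 0, "dp": [-0.0366, 0.0243, 0], "dr": [0, 0, 0]}, {"hand": 0, "dp": [-0.0366, 0.0243, 0], "dr": [0, 0, 0]}, {"hand": 0, "dp": [-0.0366, 0.0243, 0], "dr": [0, 0, 0]}]'

```text
time: 1.65
ee_pos: [0.3286, 0.3873, 0.231]
tool_rot: [[0.097, 0.995, -0.0], [0.995, -0.097, -0.0], [-0.0, -0.0, -1.0]]
wrist_force: [0.7, -0.8, 0.2]
grip_width: 0.0
```

>>> servo_tool --moves '[{"hand": 0, "dp": [-0.0366, 0.0243, 0], "dr": [0, 0, 0]}, {"hand": 0, "dp": [-0.0366, 0.0243, 0], "dr": [0, 0, 0]}, {"hand": 0, "dp": [-0.0366, 0.0243, 0], "dr": [0, 0, 0]}, {"hand": 0, "dp": [-0.0366, 0.0243, 0], "dr": [0, 0, 0]}, {"hand": 0, "dp": [-0.0366, 0.0243, 0], "dr": [0, 0, 0]}]'

```text
time: 2.15
ee_pos: [0.4317, 0.1933, 0.2312]
tool_rot: [[0.098, 0.995, 0.0], [0.995, -0.098, 0.0], [0.0, 0.0, -1.0]]
wrist_force: [0.5, 0.5, 0.2]
grip_width: -0.0
```

>>> servo_tool --moves '[{"hand": 0, "dp": [-0.0366, 0.0243, 0], "dr": [0, 0, 0]}, {"hand": 0, "dp": [-0.0366, 0.0243, 0], "dr": [0, 0, 0]}, {"hand": 0, "dp": [-0.0366, 0.0243, 0], "dr": [0, 0, 0]}, {"hand": 0, "dp": [-0.0366, 0.0243, 0], "dr": [0, 0, 0]}, {"hand": 0, "dp": [-0.0366, 0.0243, 0], "dr": [0, 0, 0]}]'

```text
time: 2.65
ee_pos: [0.5348, -0.0008, 0.2311]
tool_rot: [[0.098, 0.995, -0.0], [0.995, -0.098, 0.0], [0.0, -0.0, -1.0]]
wrist_force: [0.7, 1.0, 1.3]
grip_width: 0.0001
```

```bash
python3 st.py -49 54 105; python3 -c "
from h import *
cam('wrist','w1.png')"
```

```text
t 2.65 stand mm [-44.7  54.5] z 231.1 F [0.7 1.  1.3] grip 0.1
tool axes in stand [[0.002, 1.0, -0.0], [1.0, -0.002, 0.0], [0.0, -0.0, -1.0]]
dp tool mm [ -0.5  -4.3 126.1]
```

View pics/w1.png

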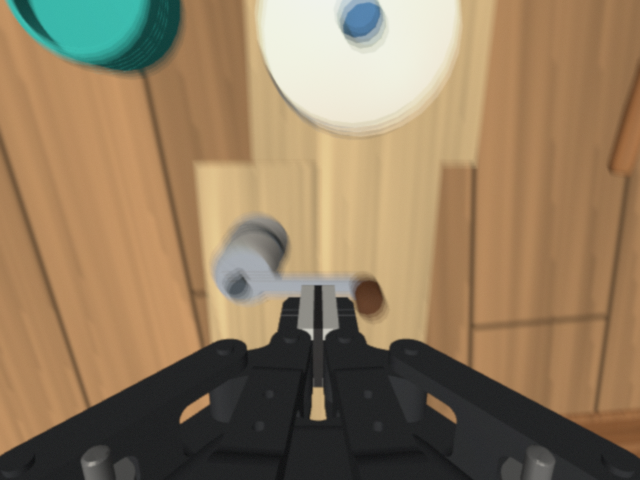

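The wrist view shows the shut fingers (318,285) on the deck side of the crank bar, the crank knob at (369,296) and the keeper up at (360,50). This agrees with the measurements, so I go down and swing.

>>> servo_tool --moves '[{"hand": 0, "dp": [0, -0.004, 0.03], "dr": [0, 0, 0]}, {"hand": 0, "dp": [0, 0, 0.035], "dr": [0, 0, 0]}, {"hand": 0, "dp": [0, 0, 0.035], "dr": [0, 0, 0]}, {"hand": 0, "dp": [0, 0, 0.026], "dr": [0, 0, 0]}, {"hand": 0, "dp": [0, 0, 0], "dr": [0, 0, 0]}]'

```text
time: 3.2
ee_pos: [0.5265, 0.002, 0.1008]
tool_rot: [[0.098, 0.995, -0.009], [0.995, -0.098, 0.001], [0.0, -0.009, -1.0]]
wrist_force: [-0.8, 0.7, 0.3]
grip_width: -0.0
```

>>> servo_tool --moves '[{"hand": 0, "dp": [-0.012, 0.001, 0], "dr": [0, 0, 0]}, {"hand": 0, "dp": [-0.012, 0.001, 0], "dr": [0, 0, 0]}, {"hand": 0, "dp": [-0.01, 0, 0], "dr": [0, 0, 0]}, {"hand": 0, "dp": [-0.01, 0, 0], "dr": [0, 0, 0]}, {"hand": 0, "dp": [-0.01, -0.003, 0], "dr": [0, 0, 0]}]'

```text
time: 3.7
ee_pos: [0.5248, -0.0535, 0.1064]
tool_rot: [[0.098, 0.995, 0.002], [0.995, -0.098, -0.0], [-0.0, 0.002, -1.0]]
wrist_force: [-0.3, 1.7, -0.3]
grip_width: 0.0001
```

>>> servo_tool --moves '[{"hand": 0, "dp": [-0.009, -0.004, 0], "dr": [0, 0, 0]}, {"hand": 0, "dp": [-0.008, -0.006, 0], "dr": [0, 0, 0]}, {"hand": 0, "dp": [-0.0075, -0.007, 0], "dr": [0, 0, 0]}, {"hand": 0, "dp": [-0.008, -0.0125, 0], "dr": [0, 0, 0]}, {"hand": 0, "dp": [-0.004, -0.0125, 0], "dr": [0, 0, 0]}]'

```text
time: 4.2
ee_pos: [0.478, -0.0853, 0.1053]
tool_rot: [[0.098, 0.995, 0.0], [0.995, -0.098, -0.0], [-0.0, 0.0, -1.0]]
wrist_force: [1.1, 0.8, 0.1]
grip_width: -0.0004
```

>>> servo_tool --moves '[{"hand": 0, "dp": [-0.001, -0.008, 0], "dr": [0, 0, 0]}, {"hand": 0, "dp": [0, -0.003, 0], "dr": [0, 0, 0]}, {"hand": 0, "dp": [0, 0, 0], "dr": [0, 0, 0]}, {"hand": 0, "dp": [0, 0.008, 0], "dr": [0, 0, 0]}, {"hand": 0, "dp": [0, 0.008, 0], "dr": [0, 0, 0]}]'

```text
time: 4.7
ee_pos: [0.4846, -0.0861, 0.1054]
tool_rot: [[0.098, 0.995, 0.001], [0.995, -0.098, -0.0], [-0.0, 0.001, -1.0]]
wrist_force: [0.2, 0.2, 0.5]
grip_width: 0.0002
```

>>> servo_tool --moves '[{"hand": 0, "dp": [0, 0, -0.03], "dr": [0, 0, 0]}, {"hand": 0, "dp": [0, 0, -0.04], "dr": [0, 0, 0]}, {"hand": 0, "dp": [0, 0, -0.04], "dr": [0, 0, 0]}, {"hand": 0, "dp": [0, 0, -0.03], "dr": [0, 0, 0]}, {"hand": 0, "dp": [0, 0, 0], "dr": [0, 0, 0]}]'

```text
time: 5.2
ee_pos: [0.4873, -0.0869, 0.251]
tool_rot: [[0.097, 0.995, 0.009], [0.995, -0.097, -0.003], [-0.002, 0.009, -1.0]]
wrist_force: [0.0, 1.1, -0.2]
grip_width: -0.0
```

```bash
python3 st.py -28 262 231; python3 -c "
from h import *
cam('scene','s2.png')"
```

```text
t 5.2 stand mm [-83.7 -35.7] z 251.0 F [ 0.   1.1 -0.2] grip -0.0
tool axes in stand [[0.001, 1.0, 0.009], [1.0, -0.001, -0.002], [-0.002, 0.009, -1.0]]
dp tool mm [297.9  55.   19.8]
```

View pics/s2.png

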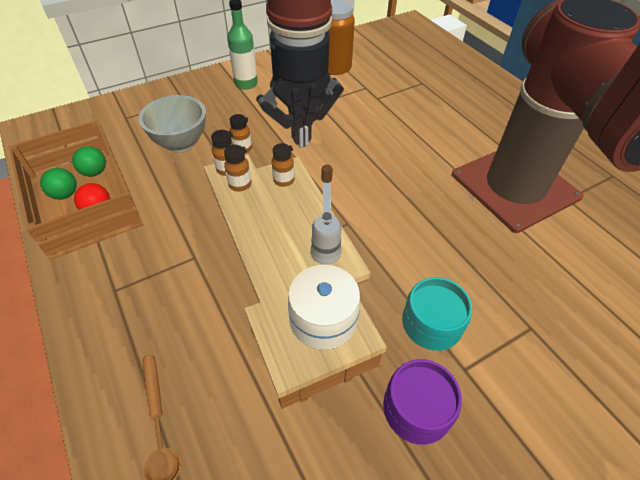

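The scene view shows the crank now along the stand towards the bottles, with its knob at (327,173). The keeper and bottles have not moved. I'll check the knob's x by ray while moving the opened gripper behind the keeper.

>>> servo_tool --moves '[{"hand": 0.7, "dp": [0.037, 0.007, 0], "dr": [0, 0, 0]}, {"hand": 0.7, "dp": [0.037, 0.007, 0], "dr": [0, 0, 0]}, {"hand": 0.7, "dp": [0.037, 0.007, 0], "dr": [0, 0, 0]}, {"hand": 0.7, "dp": [0.037, 0.007, 0], "dr": [0, 0, 0]}, {"hand": 0.7, "dp": [0.037, 0.007, 0], "dr": [0, 0, 0]}]'

```text
time: 5.75
ee_pos: [0.5363, 0.0964, 0.2432]
tool_rot: [[0.098, 0.995, -0.003], [0.995, -0.098, -0.0], [-0.0, -0.003, -1.0]]
wrist_force: [0.1, 0.4, -0.5]
grip_width: 0.06
```

>>> servo_tool --moves '[{"hand": 0.7, "dp": [0.037, 0.007, 0], "dr": [0, 0, 0]}, {"hand": 0.7, "dp": [0.037, 0.006, 0], "dr": [0, 0, 0]}, {"hand": 0.7, "dp": [0.039, 0.006, 0], "dr": [0, 0, 0]}, {"hand": 0.7, "dp": [0, 0, 0], "dr": [0, 0, 0]}, {"hand": 0.7, "dp": [0, 0, 0], "dr": [0, 0, 0]}]'

```text
time: 6.25
ee_pos: [0.5658, 0.206, 0.2429]
tool_rot: [[0.096, 0.995, -0.003], [0.995, -0.096, -0.001], [-0.002, -0.003, -1.0]]
wrist_force: [-0.7, -0.9, -0.4]
grip_width: 0.06
```

```bash
python3 st.py -28 262 110; cat > m2.py <<'E'
from h import *
import sys
d=np.load('stand.npz');R,t=d['R'],d['t'];w=lambda p:np.round(R.T@(p[:2]-t)*1000,1)
def blob(m,g,zz,name,c,r=22):
    u,v=proj(c,g);k=np.zeros_like(m);cv2.circle(k,(int(u),int(v)),r,255,-1);k&=m
    n,_,st,ce=cv2.connectedComponentsWithStats(k)
    if n<2: print(name,'none');return
    i=1+np.argmax(st[1:,4]);print(name,st[i,2:].tolist(),w(plane(c,*ce[i],zz)))
kx,ky=float(sys.argv[1]),float(sys.argv[2])
G=lambda x,y,z:np.r_[R@(np.array([x,y])/1000)+t,z]
for n in sys.argv[3:]:
    c=cam(n);hsv=cv2.cvtColor(c['image'],cv2.COLOR_RGB2HSV);print(n)
    blob(cv2.inRange(hsv,(95,100,60),(125,255,255)),G(kx,ky,.18),.18,'keeper(lid knob)',c,30)
    blob(cv2.inRange(hsv,(0,80,20),(15,255,120)),G(-127,-66,.15),.152,'crank',c)
    blk=cv2.inRange(hsv,(0,0,0),(180,255,60))
    for b,g,z in(('a',(-7,-171),.158),('b',(2.5,-223),.158),('c',(-105,-192),.113)): blob(blk,G(*g,z),z,b,c,14)
E
python3 m2.py -28 177 scene top
```

```text
t 6.25 stand mm [-33.6 263.4] z 242.9 F [-0.7 -0.9 -0.4] grip 60.0
tool axes in stand [[-0.0, 1.0, -0.003], [1.0, 0.0, -0.002], [-0.002, -0.003, -1.0]]
dp tool mm [ -1.2   6.  132.9]
scene
keeper(lid knob) [1, 2, 2] [-34.6 178.5]
crank [11, 15, 115] [-135.9  -48.3]
a [25, 26, 172] [-1.00e-01 -1.75e+02]
b [20, 17, 284] [   5.9 -212.6]
c [5, 8, 14] [ -84.7 -176.7]
top
keeper(lid knob) [10, 10, 88] [-27.7 176.7]
crank [8, 10, 38] [-145.6  -56.6]
a [22, 22, 359] [  -7.1 -171.1]
b [23, 23, 381] [   2.6 -222.9]
c [21, 21, 342] [-105.1 -192. ]
```

Crank knob x is about -140 mm, well clear. The keeper and bottles are where they were. I go down behind the keeper.

>>> servo_tool --moves '[{"hand": 0.7, "dp": [0, 0.006, 0.035], "dr": [0, 0, 0]}, {"hand": 0.7, "dp": [0, 0, 0.035], "dr": [0, 0, 0]}, {"hand": 0.7, "dp": [0, 0, 0.035], "dr": [0, 0, 0]}, {"hand": 0.7, "dp": [0, 0, 0.028], "dr": [0, 0, 0]}, {"hand": 0.7, "dp": [0, 0, 0], "dr": [0, 0, 0]}]'

```text
time: 6.85
ee_pos: [0.5687, 0.2024, 0.1071]
tool_rot: [[0.1, 0.995, -0.009], [0.995, -0.1, -0.002], [-0.003, -0.009, -1.0]]
wrist_force: [-1.0, 0.4, -0.7]
grip_width: 0.06
```

>>> servo_tool --moves '[{"hand": 0.7, "dp": [-0.008, 0, 0], "dr": [0, 0, 0]}, {"hand": 0.7, "dp": [-0.008, 0, 0], "dr": [0, 0, 0]}, {"hand": 0.7, "dp": [-0.008, 0, 0], "dr": [0, 0, 0]}, {"hand": 0.7, "dp": [-0.006, 0, 0], "dr": [0, 0, 0]}, {"hand": 0.7, "dp": [-0.004, 0, 0], "dr": [0, 0, 0]}]'

```text
time: 7.35
ee_pos: [0.5701, 0.1706, 0.1137]
tool_rot: [[0.099, 0.995, 0.003], [0.995, -0.099, 0.001], [0.002, 0.003, -1.0]]
wrist_force: [1.8, 4.8, 0.9]
grip_width: 0.0597
```

```bash
python3 st.py; python3 m2.py -28 177 top;python3 -c "
from h import *
cam('scene','s3.png')"
```

```text
t 7.35 stand mm [-25.9 228.6] z 113.7 F [1.8 4.8 0.9] grip 59.7
tool axes in stand [[0.003, 1.0, 0.003], [1.0, -0.003, 0.002], [0.002, 0.003, -1.0]]
top
keeper(lid knob) [10, 10, 86] [-27.9 176.6]
crank [8, 9, 30] [-146.2  -56.2]
a [22, 22, 328] [  -7.1 -171.2]
b [23, 23, 362] [   2.6 -223. ]
c [21, 21, 294] [-104.9 -192.6]
```

View pics/s3.png

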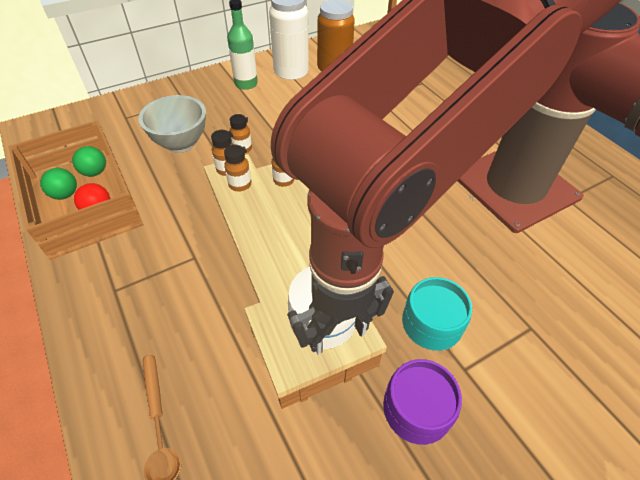

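The fingers cradle the keeper's belly from the deck end, seen at (335,320). Contact is at tool y 228.6 with the keeper at 176.6, an offset of 52 mm as expected. I push diagonally to the step's centre line.

>>> servo_tool --moves '[{"hand": 0.7, "dp": [-0.004, 0.0015, 0], "dr": [0, 0, 0]}, {"hand": 0.7, "dp": [-0.006, 0.0025, 0], "dr": [0, 0, 0]}, {"hand": 0.7, "dp": [-0.007, 0.003, 0], "dr": [0, 0, 0]}, {"hand": 0.7, "dp": [-0.007, 0.003, 0], "dr": [0, 0, 0]}, {"hand": 0.7, "dp": [-0.007, 0.003, 0], "dr": [0, 0, 0]}]'

```text
time: 7.95
ee_pos: [0.5788, 0.1406, 0.1131]
tool_rot: [[0.097, 0.995, -0.0], [0.995, -0.097, 0.003], [0.003, -0.001, -1.0]]
wrist_force: [-2.1, 6.9, 5.4]
grip_width: 0.0601
```

>>> servo_tool --moves '[{"hand": 0.7, "dp": [-0.007, 0.003, 0], "dr": [0, 0, 0]}, {"hand": 0.7, "dp": [-0.007, 0.003, 0], "dr": [0, 0, 0]}, {"hand": 0.7, "dp": [-0.007, 0.003, 0], "dr": [0, 0, 0]}, {"hand": 0.7, "dp": [-0.005, 0.002, 0], "dr": [0, 0, 0]}, {"hand": 0.7, "dp": [-0.003, 0.001, 0], "dr": [0, 0, 0]}]'

```text
time: 8.45
ee_pos: [0.5881, 0.1103, 0.113]
tool_rot: [[0.098, 0.995, -0.0], [0.995, -0.098, 0.003], [0.003, -0.001, -1.0]]
wrist_force: [-1.0, 7.0, 4.8]
grip_width: 0.06
```

```bash
python3 st.py; python3 m2.py -2 118 top
```

```text
t 8.45 stand mm [ -2.3 170.3] z 113.0 F [-1.   7.   4.8] grip 60.0
tool axes in stand [[0.002, 1.0, -0.001], [1.0, -0.002, 0.003], [0.003, -0.001, -1.0]]
top
keeper(lid knob) [7, 10, 57] [ -5.1 116.2]
crank [7, 9, 27] [-146.5  -56. ]
a [22, 22, 285] [  -6.9 -172. ]
b [23, 21, 355] [   2.7 -223. ]
c [22, 21, 272] [-104.7 -192.8]
```

>>> servo_tool --moves '[{"hand": 0.7, "dp": [-0.005, 0.0005, 0], "dr": [0, 0, 0]}, {"hand": 0.7, "dp": [-0.008, 0.0005, 0], "dr": [0, 0, 0]}, {"hand": 0.7, "dp": [-0.009, 0.0005, 0], "dr": [0, 0, 0]}, {"hand": 0.7, "dp": [-0.009, 0.0005, 0], "dr": [0, 0, 0]}, {"hand": 0.7, "dp": [-0.009, 0, 0], "dr": [0, 0, 0]}]'

```text
time: 9.0
ee_pos: [0.5867, 0.0702, 0.1131]
tool_rot: [[0.097, 0.995, 0.001], [0.995, -0.097, 0.003], [0.003, 0.001, -1.0]]
wrist_force: [1.4, 6.4, 3.8]
grip_width: 0.0599
```

>>> servo_tool --moves '[{"hand": 0.7, "dp": [-0.009, 0, 0], "dr": [0, 0, 0]}, {"hand": 0.7, "dp": [-0.009, 0, 0], "dr": [0, 0, 0]}, {"hand": 0.7, "dp": [-0.009, 0, 0], "dr": [0, 0, 0]}, {"hand": 0.7, "dp": [-0.007, 0, 0], "dr": [0, 0, 0]}, {"hand": 0.7, "dp": [-0.004, 0, 0], "dr": [0, 0, 0]}]'

```text
time: 9.5
ee_pos: [0.583, 0.0321, 0.113]
tool_rot: [[0.098, 0.995, 0.001], [0.995, -0.098, 0.002], [0.003, 0.001, -1.0]]
wrist_force: [1.1, 6.8, 3.1]
grip_width: 0.0601
```

```bash
python3 st.py; python3 m2.py -2 38 top; python3 -c "
from h import *
c=cam('top','t3.png');im=cv2.imread('pics/t3.png')[130:320,210:530];cv2.imwrite('pics/t3c.png',cv2.resize(im,None,fx=2.4,fy=2.4))"
```

```text
t 9.5 stand mm [ 0.1 91.9] z 113.0 F [1.1 6.8 3.1] grip 60.1
tool axes in stand [[0.002, 1.0, 0.001], [1.0, -0.002, 0.003], [0.003, 0.001, -1.0]]
top
keeper(lid knob) none
crank [8, 9, 26] [-146.4  -55.9]
a [22, 22, 288] [  -7.2 -171.9]
b [23, 21, 338] [   2.5 -223.1]
c [21, 21, 270] [-105.2 -192.7]
```

View pics/t3c.png

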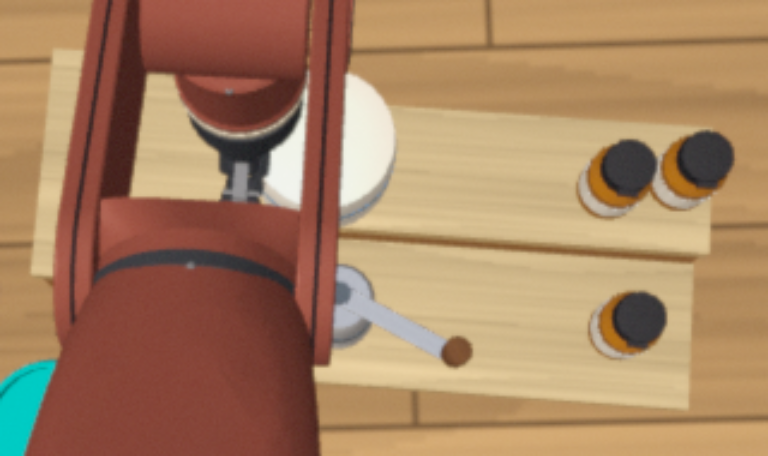

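The top view shows the keeper's lid edge at (395,140) in the crop, squarely on the narrow step and being cradled. The crank is well clear, its knob at (455,350), and the bottles are untouched. I keep pushing.

>>> servo_tool --moves '[{"hand": 0.7, "dp": [-0.006, 0, 0], "dr": [0, 0, 0]}, {"hand": 0.7, "dp": [-0.009, 0, 0], "dr": [0, 0, 0]}, {"hand": 0.7, "dp": [-0.01, 0, 0], "dr": [0, 0, 0]}, {"hand": 0.7, "dp": [-0.01, 0, 0], "dr": [0, 0, 0]}, {"hand": 0.7, "dp": [-0.01, 0, 0], "dr": [0, 0, 0]}]'

```text
time: 10.1
ee_pos: [0.5786, -0.0125, 0.113]
tool_rot: [[0.097, 0.995, 0.001], [0.995, -0.097, 0.002], [0.002, 0.001, -1.0]]
wrist_force: [0.2, 7.8, 4.0]
grip_width: 0.0596
```

>>> servo_tool --moves '[{"hand": 0.7, "dp": [-0.01, 0, 0], "dr": [0, 0, 0]}, {"hand": 0.7, "dp": [-0.01, 0, 0], "dr": [0, 0, 0]}, {"hand": 0.7, "dp": [-0.01, 0, 0], "dr": [0, 0, 0]}, {"hand": 0.7, "dp": [-0.008, 0, 0], "dr": [0, 0, 0]}, {"hand": 0.7, "dp": [-0.005, 0, 0], "dr": [0, 0, 0]}]'

```text
time: 10.6
ee_pos: [0.5743, -0.0556, 0.113]
tool_rot: [[0.098, 0.995, 0.001], [0.995, -0.098, 0.002], [0.002, 0.001, -1.0]]
wrist_force: [0.7, 8.0, 5.3]
grip_width: 0.0597
```

```bash
python3 st.py; python3 m2.py -1 -48 top; cat > lid.py <<'E'
from h import *
# lid rim circle from white pixels' visible edge points on plane z=.16
d=np.load('stand.npz');R,t=d['R'],d['t']
import sys
c=cam('top',sys.argv[1]);hsv=cv2.cvtColor(c['image'],cv2.COLOR_RGB2HSV)
gx,gy=float(sys.argv[2]),float(sys.argv[3])
m=cv2.inRange(hsv,(0,0,170),(180,50,255));k=np.zeros_like(m);u,v=proj(c,np.r_[R@(np.array([gx,gy])/1000)+t,.16]);cv2.circle(k,(int(u),int(v)),42,255,-1);m&=k
cn=max(cv2.findContours(m,0,cv2.CHAIN_APPROX_NONE)[0],key=cv2.contourArea)[:,0]
P=np.array([R.T@(plane(c,a,b,.16)[:2]-t) for a,b in cn])*1000
# use the leading (far-x and -y) edge
from scipy.optimize import least_squares
r0=np.array([gx,gy])
S=P[(P[:,1]<gy)&(P[:,0]>gx-30)]
f=least_squares(lambda q:np.hypot(*(S-q[:2]).T)-49.5,r0,loss='soft_l1')
print('lid centre',np.round(f.x,1),'n',len(S),'rms',round(np.sqrt(np.mean(f.fun**2)),2),'min y',P[:,1].min(),'x',P[:,0].min(),P[:,0].max())
E
python3 lid.py t4.png -1 -48
```

```text
t 10.6 stand mm [-0.   3.8] z 113.0 F [0.7 8.  5.3] grip 59.7
tool axes in stand [[0.002, 1.0, 0.001], [1.0, -0.002, 0.002], [0.002, 0.001, -1.0]]
top
keeper(lid knob) [9, 10, 76] [ -2.3 -46.1]
crank [27, 43, 496] [-129.7  -47.2]
a [22, 22, 288] [  -7.1 -171.8]
b [23, 21, 333] [   2.5 -223.5]
c [21, 21, 251] [-105.4 -192.8]
lid centre [ 5.8 -9.1] n 39 rms 3.9 min y -58.28137974275563 x -55.963812030157456 31.5487252203153
```

>>> servo_tool --moves '[{"hand": 0.7, "dp": [-0.005, 0, 0], "dr": [0, 0, 0]}, {"hand": 0.7, "dp": [-0.008, 0, 0], "dr": [0, 0, 0]}, {"hand": 0.7, "dp": [-0.008, 0, 0], "dr": [0, 0, 0]}, {"hand": 0.7, "dp": [-0.006, 0, 0], "dr": [0, 0, 0]}, {"hand": 0.7, "dp": [-0.004, 0, 0], "dr": [0, 0, 0]}]'

```text
time: 11.2
ee_pos: [0.5713, -0.0863, 0.1129]
tool_rot: [[0.097, 0.995, 0.001], [0.995, -0.097, 0.002], [0.002, 0.001, -1.0]]
wrist_force: [0.5, 8.7, 5.8]
grip_width: 0.0599
```

```bash
python3 st.py; python3 m2.py -1 -80 top; python3 -c "
from h import *
c=cam('top','t5.png');im=cv2.imread('pics/t5.png')[130:320,290:530];cv2.imwrite('pics/t5c.png',cv2.resize(im,None,fx=3,fy=3))"
```

```text
t 11.2 stand mm [ -0.1 -27. ] z 112.9 F [0.5 8.7 5.8] grip 59.9
tool axes in stand [[0.002, 1.0, 0.001], [1.0, -0.002, 0.002], [0.002, 0.001, -1.0]]
top
keeper(lid knob) [11, 11, 93] [ -2.7 -77.6]
crank [35, 45, 926] [-127.9  -69.6]
a [22, 22, 274] [  -6.7 -171.8]
b [23, 21, 340] [   2.7 -223.4]
c [20, 21, 240] [-105.7 -192.9]
```

View pics/t5c.png

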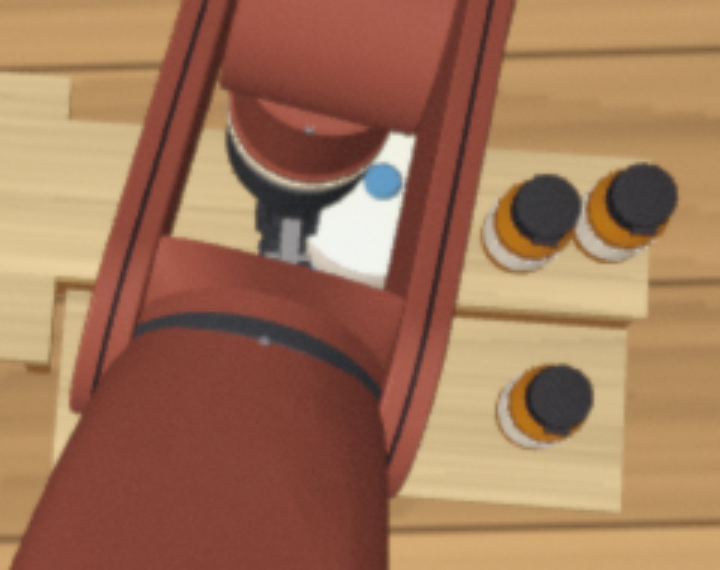

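The lid knob is fully visible at (382,181) in the crop. The keeper is at about (-2.7,-78), 94 mm from bottle_a, so it needs 10 mm more. Then I back off.

>>> servo_tool --moves '[{"hand": 0.7, "dp": [-0.003, 0, 0], "dr": [0, 0, 0]}, {"hand": 0.7, "dp": [-0.003, 0, 0], "dr": [0, 0, 0]}, {"hand": 0.7, "dp": [-0.003, 0, 0], "dr": [0, 0, 0]}, {"hand": 0.7, "dp": [-0.002, 0, 0], "dr": [0, 0, 0]}, {"hand": 0.7, "dp": [0, 0, 0], "dr": [0, 0, 0]}]'

```text
time: 11.8
ee_pos: [0.5702, -0.0972, 0.1129]
tool_rot: [[0.097, 0.995, 0.001], [0.995, -0.097, 0.002], [0.002, 0.001, -1.0]]
wrist_force: [1.2, 7.3, 5.0]
grip_width: 0.0598
```

```bash
python3 st.py; python3 m2.py -2 -88 top
```

```text
t 11.8 stand mm [ -0.2 -38. ] z 112.9 F [1.2 7.3 5. ] grip 59.8
tool axes in stand [[0.001, 1.0, 0.001], [1.0, -0.001, 0.002], [0.002, 0.001, -1.0]]
top
keeper(lid knob) [12, 10, 92] [ -2.7 -89. ]
crank [29, 42, 708] [-128.   -78.1]
a [22, 22, 266] [  -7.6 -171.5]
b [23, 22, 328] [   2.7 -223.5]
c [21, 21, 241] [-105.5 -193.2]
```

Distance is now about 82.6 mm. I back straight off, then rise and clear the view.

>>> servo_tool --moves '[{"hand": 0.7, "dp": [0.005, 0, 0], "dr": [0, 0, 0]}, {"hand": 0.7, "dp": [0.015, 0, 0], "dr": [0, 0, 0]}, {"hand": 0.7, "dp": [0.025, 0, 0], "dr": [0, 0, 0]}, {"hand": 0.7, "dp": [0.03, 0, 0], "dr": [0, 0, 0]}, {"hand": 0.7, "dp": [0.03, 0, 0], "dr": [0, 0, 0]}]'

```text
time: 12.35
ee_pos: [0.5795, 0.0074, 0.1117]
tool_rot: [[0.098, 0.995, -0.001], [0.995, -0.098, -0.0], [-0.0, -0.001, -1.0]]
wrist_force: [0.4, 0.2, -0.1]
grip_width: 0.0594
```

>>> servo_tool --moves '[{"hand": 0.7, "dp": [0.03, 0, -0.03], "dr": [0, 0, 0]}, {"hand": 0.7, "dp": [0.03, 0, -0.03], "dr": [0, 0, 0]}, {"hand": 0.7, "dp": [0.03, 0, -0.03], "dr": [0, 0, 0]}, {"hand": 0.7, "dp": [0.03, 0, -0.03], "dr": [0, 0, 0]}, {"hand": 0.7, "dp": [0.03, 0, 0], "dr": [0, 0, 0]}]'

```text
time: 12.85
ee_pos: [0.5969, 0.1575, 0.2377]
tool_rot: [[0.097, 0.995, 0.008], [0.995, -0.097, 0.001], [0.001, 0.008, -1.0]]
wrist_force: [1.3, 0.4, 0.7]
grip_width: 0.0599
```

>>> servo_tool --moves '[{"hand": 0.7, "dp": [0.03, 0, 0], "dr": [0, 0, 0]}, {"hand": 0.7, "dp": [0.03, 0, 0], "dr": [0, 0, 0]}, {"hand": 0.7, "dp": [0.03, 0, 0], "dr": [0, 0, 0]}, {"hand": 0.7, "dp": [0, 0, 0], "dr": [0, 0, 0]}, {"hand": 0.7, "dp": [0, 0, 0], "dr": [0, 0, 0]}]'

```text
time: 13.35
ee_pos: [0.6027, 0.2456, 0.2314]
tool_rot: [[0.096, 0.995, -0.001], [0.995, -0.096, -0.001], [-0.001, -0.001, -1.0]]
wrist_force: [0.6, -0.2, -0.7]
grip_width: 0.0597
```

```bash
python3 st.py; python3 m2.py -3 -89 top; python3 lid.py t6.png -3 -89; python3 -c "
from h import *
cam('scene','s6.png');a=cv2.imread('pics/t6.png')[130:330,230:530];b=cv2.imread('pics/s6.png')[90:390,150:450]
cv2.imwrite('pics/f.png',np.hstack([cv2.resize(a,(450,300)),b]))"
```

```text
t 13.35 stand mm [ -0.7 306.3] z 231.4 F [ 0.6 -0.2 -0.7] grip 59.7
tool axes in stand [[0.0, 1.0, -0.001], [1.0, -0.0, -0.001], [-0.001, -0.001, -1.0]]
top
keeper(lid knob) [11, 10, 89] [ -2.8 -89.3]
crank [12, 12, 91] [-142.8  -60.8]
a [22, 22, 366] [  -7.1 -170.9]
b [23, 23, 383] [   2.5 -223. ]
c [22, 21, 347] [-105.2 -191.9]
lid centre [ -2.9 -91.4] n 87 rms 3.42 min y -148.26765444342493 x -56.90189525924085 47.94302314992954
```

View pics/f.png

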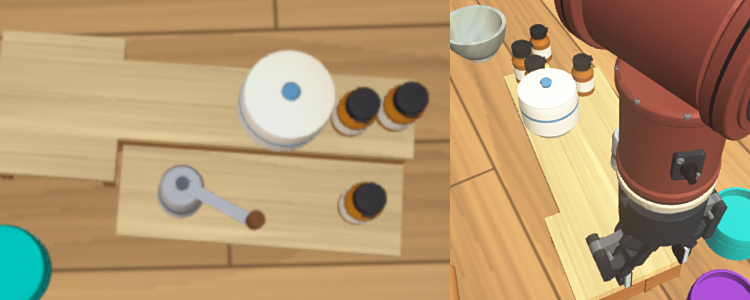

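The keeper is lidded and upright on the step, its lid knob at (291,91). It sits about 82 mm centre to centre from bottle_a, its x is -3 mm, and the crank is clear.

```bash
python3 -c "
from h import *
print(robot.sign_off())"
```

```text
the job is handed in; nothing more can be done
None
```

The job is handed in at about 13 s of the 70 s limit. My last checks meet every condition I could measure, but the sign-off gave no verdict.

I swung the crank round towards the bottles with the shut fingers. Then I pushed the keeper off the deck and along the step, cradled between the half-open fingers, and backed the gripper clear.

**Last checks, from the top camera in the stand frame:**
- **Keeper:** it stands at about (-3, -89) mm, 82 mm centre to centre from bottle_a. That is a gap of about 7 mm.
- **Lid and stance:** the lid looks seated and the keeper upright in both views; I did not measure either.
- **Crank knob:** x is about -143 mm, well beyond the required -80 mm.
- **Bottles:** all three are within 1 mm of where they started.
- **Robot:** the gripper is clear of everything, with a wrist force of about 1 N.

**Checks that disagreed:**
- **Lid circle fit:** it was rough (3.4 mm rms), because the mask also caught part of bottle_a's white label. It put the lid centre 2 mm from the knob-based position. An earlier fit, with the arm in the way, was unusable.
- **Crank readings:** some taken mid-push were spoiled by the arm covering the knob, so I ignored them. The final unobstructed one is the value above.

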